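# Fold down the keepers of a cutter rack

### The arm

A 6-joint arm with a two-finger parallel gripper is mounted at the origin on a cart in front of the work surface, level with it; the furniture and walls round the work are solid. World frame = base frame: x ahead of the robot, y to its left, z up, the work surface at z = 0. Lengths are in m, angles in degrees, forces in N, time in s.
With the tool pointing down it reaches from about 0.3 to 0.75 m from the base axis. Payload 8.5 kg.
Tool frame: the origin (TCP) lies on the mounting face of the last link; the fingertips stand 173 mm ahead of it and the grasp point (between the pads) lies 155 mm ahead of it (env.tips_ahead is the distance from the TCP to the fingertips, in m); z points along the fingers, x is the direction in which the jaws open and shut, and the axes are right-handed (so a half turn about z gives the same grasp; the last joint's range is limited). The gripper opens to 85 mm and grips with 20 to 120 N. Pads are 22 mm wide; open, the fingers measure 114 mm over their backs; the gripper's body (76 mm by 85 mm) begins 54 mm behind the grasp point. The pads swing forward as they close: fully open they stand 13 mm farther back than shut.
Start: joints at [-76.908, 21.807, 74.336, -0, 83.858, -12.336], TCP at [0.236, -0.497, 0.405] pointing down, gripper open.
Joint ranges: [-178.18, 178.18], [-50.72, 133.34], [12.68, 142.11], [-81.47, 261.47], [9.98, 163.14], [-165.26, 165.26]. Speed limits (degrees/s): [136.94, 136.94, 180, 180, 180, 180].

### API

Orientations are given as a 3x3 rotation matrix whose columns are the frame's x, y, z axes.
In Python, from rig import env gives the robot as it stands. The module is installed in compiled form; this text tells all that it offers.
- The arm moves only by the tool step_arm, never from a script. Its argument "increments" is a list of rows, each an object of numbers: "x", "y", "z": the shift along the tool's x, y, z in cm; "wx", "wy", "wz": the turn, a rotation vector about the tool's x, y, z in rad; "gripper": the finger opening in cm, from 0 to 8.54. A call has 1 to 20 rows; each row shifts and turns the commanded pose from where the row before left it, along the tool's axes as they then stand; what a row does not reach is not made up. A row lasts 1/10 s, in which the tool goes at most 50 mm and 8.59 degrees, less where a joint would pass 70% of its speed; a pose out of reach is approached as far as the arm can. A call with a gripper value outside its range is refused whole. The fingers move at their own pace and stop on an object; "newtons" is the grip in N (left out, the last holds). Time passes only in rows, so rows that do not move let the fingers close. It gives the time, the measured TCP pose, the force and the opening at its end, in the units of the state.
- env.observe(): the state, without advancing time (a new reading comes with each control period).
- env.get_image(name): name is "scene" or "top" or "wrist"; returns a dict with "color" (480x640x3 uint8, blue, green, red), "camera_matrix" (3x3 intrinsics, pixels), "rvec" (rotation vector, rad) and "tvec" (3), from world to camera coordinates, as OpenCV has them. Camera axes: x right, y down, z forward; pixel columns grow to the right and rows downward; lengths in m; the calibration is good to about 2 mm. A picture is of the moment at which its call begins. There is no depth.
- env.close_job(): hands the job in, once; it reports no verdict.
The state is a dict: "time_s": time; "q": joint angles; "qvel": joint speeds; "joint_efforts": joint torques, N m; "position": TCP position; "tool_rot": TCP orientation; "ft_force": force on the tool from outside, world axes, zero at the start; "wrist_torque": the same for the moment, N m; "grip_width": finger opening in m.
Only numpy, scipy, OpenCV 4.12 (cv2) and the standard library are available. Lean on these libraries where they do the work, as an engineer would, in place of code of your own. Each camera call takes 0.05 s, during which the arm holds its last target. There are 200 camera calls.

### The job

Close up the cutter rack before it is put away: run your fingertips lightly along its curved row of standing brass keepers, from the first keeper at the left end (seen from the robot), so that the first six fold down flat over their cutters one after another. Leave the seventh, which stands alone after the wider gap over an empty hole, standing up. Do this by gentle touch alone: do not pinch or pick up anything, do not shove the rack out of its place, and leave the things around it where they are.

Things in the scene. Friction and masses are not known exactly. Their poses are not given: they have to be found in the camera images.
- rack: loose cutter rack, 0.75 to 1.2 kg with its keepers: beech board 98 (x) x 262 (y) x 20 mm high on the bench. A curved row of seven brass keeper flaps runs along it from keeper 1 at the +y end (left, seen from the robot) to keeper 7 at the -y end, on an arc of radius 160 mm whose middle bows to -x (towards the robot). Origin: centre of the underside, z up.
- foot1 (a point): hinge of keeper 1, middle of its pin, 5 mm above the board's face, 25 mm above the bench; at x 24, y 106 mm in the rack's frame
- foot2 (a point): hinge of keeper 2, middle of its pin, 5 mm above the board's face, 25 mm above the bench; at x 6, y 80 mm in the rack's frame; 32 mm along the arc from the one before
- foot3 (a point): hinge of keeper 3, middle of its pin, 5 mm above the board's face, 25 mm above the bench; at x -8, y 51 mm in the rack's frame; 32 mm along the arc from the one before
- foot4 (a point): hinge of keeper 4, middle of its pin, 5 mm above the board's face, 25 mm above the bench; at x -15, y 20 mm in the rack's frame; 32 mm along the arc from the one before
- foot5 (a point): hinge of keeper 5, middle of its pin, 5 mm above the board's face, 25 mm above the bench; at x -16, y -12 mm in the rack's frame; 32 mm along the arc from the one before
- foot6 (a point): hinge of keeper 6, middle of its pin, 5 mm above the board's face, 25 mm above the bench; at x -10, y -43 mm in the rack's frame; 32 mm along the arc from the one before
- foot7 (a point): hinge of keeper 7, middle of its pin, 5 mm above the board's face, 25 mm above the bench; at x 10, y -87 mm in the rack's frame; 48 mm along the arc from hinge 6
- keeper1 (a joint): angle of keeper 1, brass flap 15 mm wide, 27 mm long, 2 mm thick: 0 = flat, free end pointing along the row towards higher numbers; 1.57 = upright; 1.9 = leaning back on its stop. Very easy hinge (0.1 N at the tip): a standing flap stays, but tipped forward below about 1.1 it falls flat by its weight
- keeper2 (a joint): angle of keeper 2, brass flap 15 mm wide, 27 mm long, 2 mm thick: 0 = flat, free end pointing along the row towards higher numbers; 1.57 = upright; 1.9 = leaning back on its stop. Very easy hinge (0.1 N at the tip): a standing flap stays, but tipped forward below about 1.1 it falls flat by its weight
- keeper3 (a joint): angle of keeper 3, brass flap 15 mm wide, 27 mm long, 2 mm thick: 0 = flat, free end pointing along the row towards higher numbers; 1.57 = upright; 1.9 = leaning back on its stop. Very easy hinge (0.1 N at the tip): a standing flap stays, but tipped forward below about 1.1 it falls flat by its weight
- keeper4 (a joint): angle of keeper 4, brass flap 15 mm wide, 27 mm long, 2 mm thick: 0 = flat, free end pointing along the row towards higher numbers; 1.57 = upright; 1.9 = leaning back on its stop. Very easy hinge (0.1 N at the tip): a standing flap stays, but tipped forward below about 1.1 it falls flat by its weight
- keeper5 (a joint): angle of keeper 5, brass flap 15 mm wide, 27 mm long, 2 mm thick: 0 = flat, free end pointing along the row towards higher numbers; 1.57 = upright; 1.9 = leaning back on its stop. Very easy hinge (0.1 N at the tip): a standing flap stays, but tipped forward below about 1.1 it falls flat by its weight
- keeper6 (a joint): angle of keeper 6, brass flap 15 mm wide, 27 mm long, 2 mm thick: 0 = flat, free end pointing along the row towards higher numbers; 1.57 = upright; 1.9 = leaning back on its stop. Very easy hinge (0.1 N at the tip): a standing flap stays, but tipped forward below about 1.1 it falls flat by its weight
- keeper7 (a joint): angle of keeper 7 (alone after the wide gap, over the empty hole), brass flap 15 mm wide, 27 mm long, 2 mm thick: 0 = flat, free end pointing along the row towards higher numbers; 1.57 = upright; 1.9 = leaning back on its stop. Very easy hinge (0.1 N at the tip): a standing flap stays, but tipped forward below about 1.1 it falls flat by its weight
- jar: bystander: small white-lidded sample jar, 42 mm wide, 58 mm tall, standing just behind the rack; origin at the centre of its underside
- loupe: bystander: black eye loupe, 34 mm wide, 30 mm tall, standing just behind the rack; origin at its underside
- steel_block: bystander: black steel bench block 44x66x22 mm, left of the rack; origin at its underside
- cutters: bystander: black-handled end cutters 31x89x9 mm, lying left of the rack; origin at the underside
- burnisher: bystander: burnisher with wooden handle 13x162x12 mm, lying right of the rack; origin at the underside
- dial: bystander: flat brass dial holder 41 mm wide, 6 mm high, right of the rack; origin at the underside
- slip: bystander: brown slip stone 12x37x9 mm, lying on the robot side of the rack; origin at the underside

How it is judged:
By the outcome, as a careful person would: the job done as asked, in the order asked, and still so for the second after the job is handed in, with the robot touching nothing.
It also fails if it takes over 40 s, if anything falls off the work surface, if the arm or the gripper's body presses on something with over 40 N, if the wrist force passes 120 N, or if a joint passes its speed limit or range.

## Working session

There is one attempt and no reset: what is moved stays moved. The work goes in short steps, Python scripts to look and compute and a tool call to move; the robot and the scene stay as the last step left them, time stands still between calls to the robot, and variables do not carry over. Pictures are saved under pics/ and viewed, about 8 in all and at most 12, crops included, and the job is handed in when it is done.

Besides the shell and the picture viewer there is one more tool, called after ">>>" in YAML: its name, and indented under it one key for each argument. step_arm: Moves the arm, as the interface text tells. Its arguments: {"type":"object","properties":{"increments":{"type":"array"},"newtons":{"type":"number"}},"required":["increments"]}

```bash
mkdir -p pics; python3 - <<'E'
from rig import env
import cv2,numpy as np
for n in ["top","scene"]:
    d=env.get_image(n); cv2.imwrite(f"pics/{n}0.png",d["color"])
    R=cv2.Rodrigues(d["rvec"])[0]; print(n,d["camera_matrix"].tolist(),(-R.T@d["tvec"].ravel()),R.round(3).tolist())
s=env.observe();print(s["time_s"],s["position"],s["tool_rot"],env.tips_ahead,s["grip_width"])
E
```

```text
top [[540.6266072070299, 0.0, 324.7428163062081], [0.0, 540.6266072070299, 234.02506349969653], [0.0, 0.0, 1.0]] [ 0.38324687 -0.01771754  1.25439112] [[0.013, -1.0, 0.022], [-0.992, -0.016, -0.125], [0.125, -0.02, -0.992]]
scene [[497.3763659646649, 0.0, 317.55892710604286], [0.0, 497.3763659646649, 239.67902282831955], [0.0, 0.0, 1.0]] [ 0.09107765 -0.81223536  0.90991954] [[0.872, -0.49, -0.013], [-0.347, -0.598, -0.722], [0.346, 0.634, -0.691]]
0.1 [ 0.23613436 -0.49668515  0.40420125] [[ 4.29358599e-01 -9.03134053e-01 -2.75893034e-04]
 [-9.03133242e-01 -4.29358593e-01  1.24351016e-03]
 [-1.24151341e-03 -2.84743607e-04 -9.99999189e-01]] 0.1734 0.08544209321833393
```

View pics/top0.png

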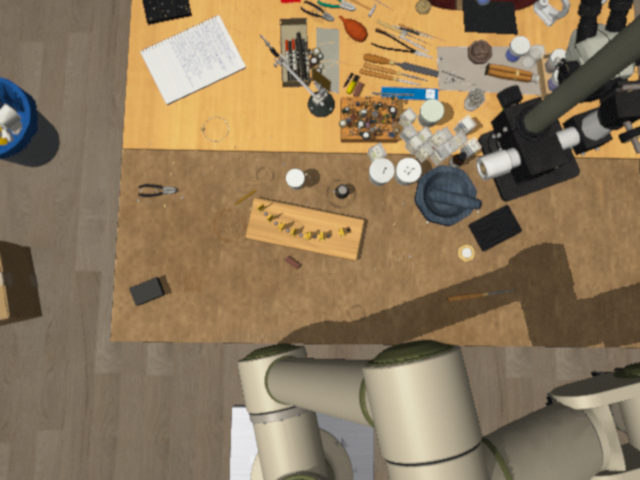

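View pics/scene0.png

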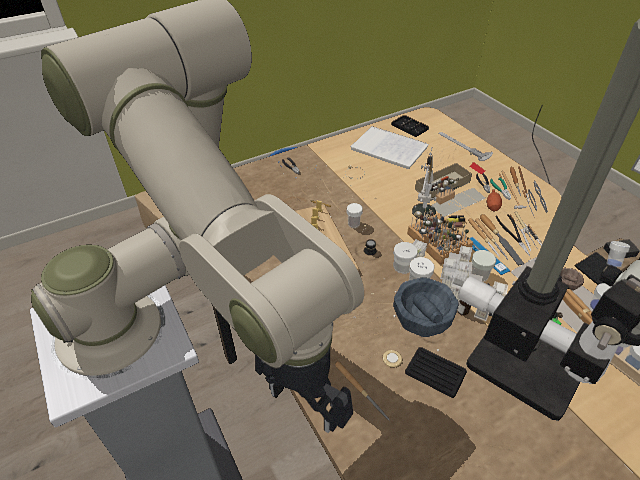

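The top view shows the rack at about (247–365, 198–260), with the keeper row running from (262,207) at the left to (346,231). The jar is at (295,178), the loupe at (342,190) and the slip stone at (292,262). Next I'll fit the board's outline.

```bash
cat > h.py <<'E'
from rig import env
import cv2,numpy as np
def ray(d,p,z):
    R=cv2.Rodrigues(d["rvec"])[0];t=np.ravel(d["tvec"]);c=-R.T@t
    u=cv2.undistortPoints(np.float64(p).reshape(-1,1,2),d["camera_matrix"],None).reshape(-1,2)
    v=np.c_[u,np.ones(len(u))]@R
    return c+v*((z-c[2])/v[:,2])[:,None]
def proj(d,P):
    return cv2.projectPoints(np.float64(P),d["rvec"],d["tvec"],d["camera_matrix"],None)[0].reshape(-1,2)
feet=np.array([[24,106],[6,80],[-8,51],[-15,20],[-16,-12],[-10,-43],[10,-87]])/1000
E
python3 - <<'E'
from h import *
d=env.get_image("top");im=d["color"];hsv=cv2.cvtColor(im,cv2.COLOR_BGR2HSV)
print(hsv[215,330],hsv[250,330],hsv[180,250],hsv[230,200],hsv[228,260])
m=((hsv[...,2]>165)&(hsv[...,0]<30)&(hsv[...,1]>60)).astype(np.uint8)
m[:190]=0;m[270:]=0;m[:,:235]=0;m[:,380:]=0
m=cv2.morphologyEx(m,cv2.MORPH_CLOSE,np.ones((9,9)));m=cv2.morphologyEx(m,cv2.MORPH_OPEN,np.ones((5,5)))
c=max(cv2.findContours(m,0,1)[0],key=cv2.contourArea)
W=ray(d,c.reshape(-1,2),0.02)[:,:2]
r=cv2.minAreaRect(np.float32(W*1000));print(r)
b=cv2.boxPoints(r);print(b)
o=cv2.resize(im[160:290,220:390],None,fx=4.5,fy=4.5,interpolation=2)
cv2.drawContours(o,[((c-[220,160]+.5)*4.5).astype(int)],-1,(255,0,0),1)
ctr=np.array(r[0])/1000
e=[b[(i+1)%4]-b[i] for i in range(4)];l=max(e,key=np.linalg.norm);l=l/np.linalg.norm(l);l=l if l[1]>0 else -l
yaw=np.arctan2(-l[0],l[1]);print(ctr,np.degrees(yaw))
R=np.array([[np.cos(yaw),-np.sin(yaw)],[np.sin(yaw),np.cos(yaw)]])
F=feet@R.T+ctr;print(F.round(4))
for z,col in((.025,(0,0,255)),(.052,(0,255,0))):
  for p in proj(d,np.c_[F,np.full(7,z)]): cv2.circle(o,tuple(((p-[220,160]+.5)*4.5).astype(int)),3,col,-1)
cv2.imwrite("pics/c1.png",o)
E
```

```text
[ 17 137 218] [ 18 137 225] [ 16 117 153] [ 17 127 141] [ 17 137 201]
((547.8497924804688, 4.979583740234375), (266.4853820800781, 106.90267944335938), 78.11669921875)
[[ 468.10678  -114.40095 ]
 [ 572.71844  -136.41425 ]
 [ 627.5928    124.360115]
 [ 522.98114   146.37341 ]]
[0.54784979 0.00497958] -11.8832855
[[ 0.5932  0.1038]
 [ 0.5702  0.082 ]
 [ 0.5505  0.0565]
 [ 0.5373  0.0276]
 [ 0.5297 -0.0035]
 [ 0.5292 -0.035 ]
 [ 0.5397 -0.0822]]
```

View pics/c1.png

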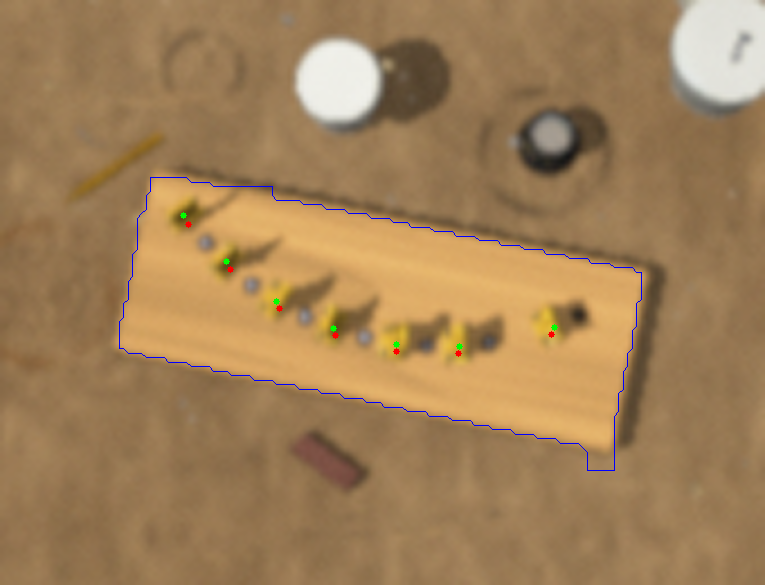

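The contour gives a good first pose; it has small mask artefacts at two corners. I'll move over the rack with the gripper closing, staying clear of the microscope, and look from the wrist camera.

>>> step_arm:
  increments:
    - {"x": -1.5, "y": -1.6, "gripper": 0}
    - {"x": -2.75, "y": -2.95, "gripper": 0}
    - {"x": -2.75, "y": -2.95, "gripper": 0}
    - {"x": -2.75, "y": -2.95, "gripper": 0}
    - {"x": -2.75, "y": -2.95, "gripper": 0}
    - {"x": -2.75, "y": -2.95, "gripper": 0}
    - {"x": -2.75, "y": -2.95, "gripper": 0}
    - {"x": -2.75, "y": -2.95, "gripper": 0}
    - {"x": -2.75, "y": -2.95, "gripper": 0}
    - {"x": -2.75, "y": -2.95, "gripper": 0}
    - {"x": -2.75, "y": -2.95, "gripper": 0}
    - {"x": -2.75, "y": -2.95, "gripper": 0}
    - {"x": -1.5, "y": -1.6, "gripper": 0}
    - {"gripper": 0}

```text
invalid input at $.increments[0]: expected keys x, y, z, wx, wy, wz, gripper
```

```bash
python3 - <<'E'
from h import *
d=env.get_image("wrist");cv2.imwrite("pics/w1.png",d["color"])
R=cv2.Rodrigues(d["rvec"])[0];print(-R.T@d["tvec"].ravel(),R.round(3).tolist(),d["camera_matrix"][0,0])
s=env.observe();print(s["position"],s["tool_rot"].round(4),s["time_s"],s["grip_width"],s["q"])
E
```

```text
[ 0.30780326 -0.46403264  0.37250772] [[0.43, -0.903, -0.0], [-0.858, -0.408, 0.311], [-0.281, -0.133, -0.95]] 424.7240535237358
[ 0.23615325 -0.49670066  0.40433987] [[ 4.294e-01 -9.031e-01 -2.000e-04]
 [-9.031e-01 -4.294e-01  9.000e-04]
 [-9.000e-04 -2.000e-04 -1.000e+00]] 0.2 0.08563344697469216 [-7.69074054e+01  2.18297277e+01  7.43639294e+01 -5.60818433e-04
  8.38583668e+01 -1.23344955e+01]
```

View pics/w1.png

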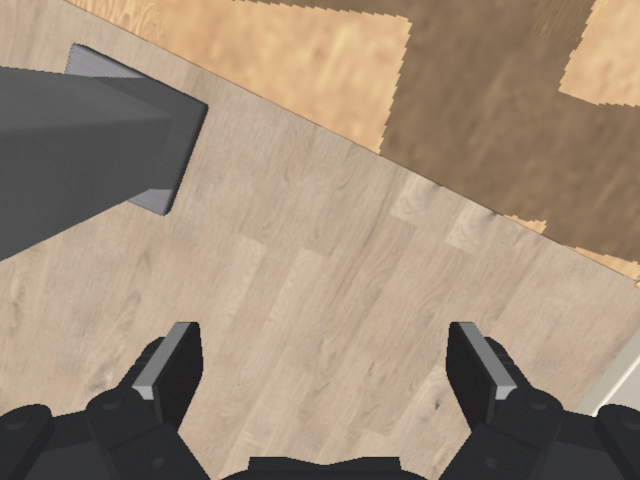

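The wrist camera looks past the fingers and sits about 79 mm to the tool's −y side. Each row needs all the keys, so I'll resend the move.

>>> step_arm:
  increments:
    - {"x": -1.3, "y": -1.8, "z": 0, "wx": 0, "wy": 0, "wz": 0, "gripper": 0}
    - {"x": -2.4, "y": -3.35, "z": 0, "wx": 0, "wy": 0, "wz": 0, "gripper": 0}
    - {"x": -2.4, "y": -3.35, "z": 0, "wx": 0, "wy": 0, "wz": 0, "gripper": 0}
    - {"x": -2.4, "y": -3.35, "z": 0, "wx": 0, "wy": 0, "wz": 0, "gripper": 0}
    - {"x": -2.4, "y": -3.35, "z": 0, "wx": 0, "wy": 0, "wz": 0, "gripper": 0}
    - {"x": -2.4, "y": -3.35, "z": 0, "wx": 0, "wy": 0, "wz": 0, "gripper": 0}
    - {"x": -2.4, "y": -3.35, "z": 0, "wx": 0, "wy": 0, "wz": 0, "gripper": 0}
    - {"x": -2.4, "y": -3.35, "z": 0, "wx": 0, "wy": 0, "wz": 0, "gripper": 0}
    - {"x": -2.4, "y": -3.35, "z": 0, "wx": 0, "wy": 0, "wz": 0, "gripper": 0}
    - {"x": -2.4, "y": -3.35, "z": 0, "wx": 0, "wy": 0, "wz": 0, "gripper": 0}
    - {"x": -2.4, "y": -3.35, "z": 0, "wx": 0, "wy": 0, "wz": 0, "gripper": 0}
    - {"x": -2.4, "y": -3.35, "z": 0, "wx": 0, "wy": 0, "wz": 0, "gripper": 0}
    - {"x": -2.4, "y": -3.35, "z": 0, "wx": 0, "wy": 0, "wz": 0, "gripper": 0}
    - {"x": -2.4, "y": -3.35, "z": 0, "wx": 0, "wy": 0, "wz": 0, "gripper": 0}
    - {"x": -1.3, "y": -1.8, "z": 0, "wx": 0, "wy": 0, "wz": 0, "gripper": 0}
    - {"x": 0, "y": 0, "z": 0, "wx": 0, "wy": 0, "wz": 0, "gripper": 0}

```text
time_s: 1.8
position: [0.5175, 0.0131, 0.4043]
tool_rot: [[0.433, -0.902, -0.0], [-0.902, -0.433, 0.0], [-0.001, 0.0, -1.0]]
ft_force: [-0.1, -0.6, 0.6]
grip_width: 0.0001
```

```bash
python3 - <<'E'
from h import *
d=env.get_image("wrist");cv2.imwrite("pics/w2.png",d["color"])
import pickle;pickle.dump(d,open("w2.pkl","wb"))
s=env.observe();print(s["position"],s["tool_rot"].round(4),s["time_s"],s["grip_width"],s["q"])
E
```

```text
[0.51701684 0.01182943 0.4043543 ] [[ 4.314e-01 -9.022e-01 -7.000e-04]
 [-9.022e-01 -4.314e-01 -0.000e+00]
 [-3.000e-04  6.000e-04 -1.000e+00]] 1.85 0.0003468778527029786 [-1.18202933e+01  1.85283049e+01  7.94865879e+01 -9.81787736e-03
  8.20243874e+01  5.26243922e+01]
```

View pics/w2.png

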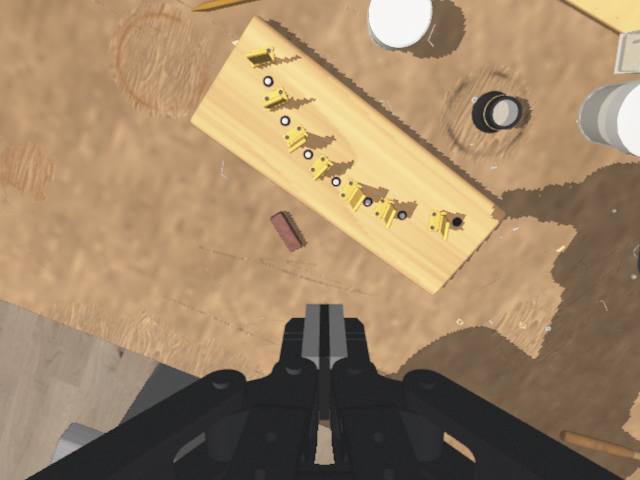

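The rack is clear here, with all seven keepers standing. The board's top corners are at about (258,17), (192,121), (433,293) and (500,217), and the closed fingertips end near row 305, spanning columns 305–343. I'll fit the board edges precisely.

```bash
python3 - <<'E'
from h import *
import pickle
d=pickle.load(open("w2.pkl","rb"));im=d["color"];s=env.observe()
g=cv2.cvtColor(im,cv2.COLOR_BGR2GRAY).astype(float)
hsv=cv2.cvtColor(im,cv2.COLOR_BGR2HSV)
print(hsv[150,230],hsv[250,420],hsv[190,230],hsv[130,170])
# edge refinement: along each rough edge, find strongest gradient on normals
C=np.float64([[258,17],[192,121],[433,293],[500,217]])
gb=cv2.GaussianBlur(hsv[...,2],(3,3),0).astype(np.float32)
L=[]
for i in range(4):
    a,b=C[i],C[(i+1)%4];t=(b-a)/np.linalg.norm(b-a);n=np.array([-t[1],t[0]]);
    if n@(C.mean(0)-a)<0:n=-n
    o=np.arange(-9,9.1,.5);P=[]
    for k in np.linspace(.1,.9,60):
        q=a+k*(b-a)+o[:,None]*n
        v=cv2.remap(gb,q[:,0].astype(np.float32)[None],q[:,1].astype(np.float32)[None],1)[0]
        gr=v[4:]-v[:-4];j=gr.argmax()
        if gr[j]>20:P.append(q[j+2])
    P=np.float32(P);l=cv2.fitLine(P,cv2.DIST_HUBER,0,.01,.01).ravel();
    r=(P-l[2:])@np.array([-l[1],l[0]]);print(i,len(P),np.median(abs(r)))
    L.append(np.cross([*l[2:],1],[*(l[2:]+l[:2]),1]))
K=[]
for i in range(4):
    p=np.cross(L[i-1],L[i]);K.append(p[:2]/p[2])
K=np.array(K);print(K)
W=ray(d,K,.02)[:,:2];print(W.round(4),[np.linalg.norm(W[i]-W[(i+1)%4]).round(4) for i in range(4)])
# model corners: K0=(+x,+y) K1=(-x,+y) K2=(-x,-y) K3=(+x,-y)
M=np.array([[49,131],[-49,131],[-49,-131],[49,-131]])/1000
A=W-W.mean(0);th=np.arctan2((M[:,0]*A[:,1]-M[:,1]*A[:,0]).sum(),(M*A).sum());c=W.mean(0)
print("centre",c,"yaw",np.degrees(th))
R=np.array([[np.cos(th),-np.sin(th)],[np.sin(th),np.cos(th)]]);F=feet@R.T+c;print(F.round(4))
np.savez("pose.npz",c=c,th=th,F=F)
o=im.copy()
for z,col in((.025,(0,0,255)),(.052,(0,255,0))):
  for p in proj(d,np.c_[F,np.full(7,z)]): cv2.circle(o,tuple(p.round().astype(int)),1,col,-1)
cv2.imwrite("pics/w2o.png",cv2.resize(o[10:290,180:520],None,fx=2.1,fy=2.1,interpolation=cv2.INTER_CUBIC))
# tips
T=s["tool_rot"];P0=s["position"]
for tz in(.16,.1734,.1866):
  q=np.array([[x,y,tz] for x in(-.006,.006) for y in(-.011,.011)])@T.T+P0
  print(tz,proj(d,q).round().tolist())
E
```

```text
[ 17 110 227] [ 20 104 238] [ 15  99 185] [ 15 102 187]
0 59 0.13709761
1 60 5.5374276e-06
2 60 0.19147524
3 60 0.11991455
[[254.33775148  13.5402957 ]
 [188.74029596 121.13119795]
 [432.73802404 295.2695735 ]
 [506.60858185 213.50316874]]
[[ 0.6235  0.1198]
 [ 0.5298  0.1373]
 [ 0.4818 -0.1155]
 [ 0.5756 -0.1337]] [np.float64(0.0953), np.float64(0.2573), np.float64(0.0956), np.float64(0.258)]
centre [0.55270905 0.00200608] yaw -10.731413858218799
[[ 0.596   0.1017]
 [ 0.5735  0.0795]
 [ 0.5543  0.0536]
 [ 0.5417  0.0244]
 [ 0.5348 -0.0068]
 [ 0.5349 -0.0384]
 [ 0.5463 -0.0853]]
0.16 [[305.0, 318.0], [306.0, 373.0], [340.0, 318.0], [340.0, 373.0]]
0.1734 [[306.0, 300.0], [307.0, 352.0], [339.0, 300.0], [338.0, 352.0]]
0.1866 [[308.0, 285.0], [308.0, 334.0], [338.0, 285.0], [337.0, 334.0]]
```

View pics/w2o.png

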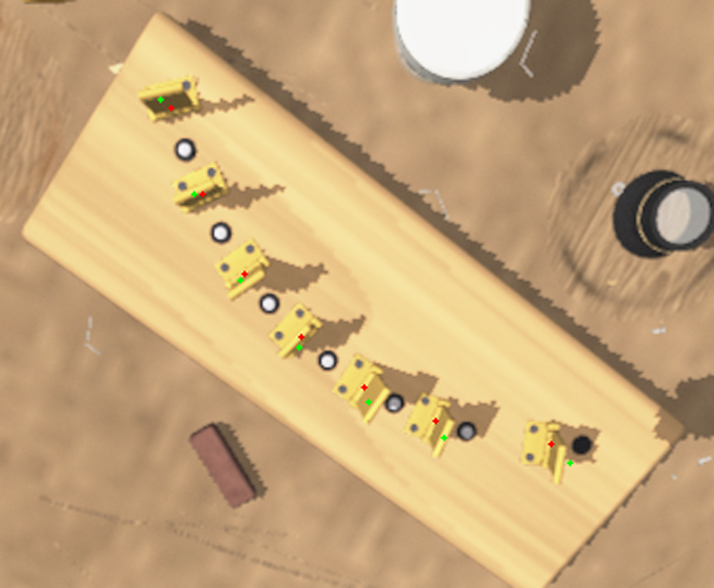

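The overlay agrees with the keepers to within about 2 mm, and the closed tips lie about 170–173 mm ahead of the TCP. Now I'll work out the path.

```bash
cat > plan.py <<'E'
from h import *
from scipy.optimize import least_squares
from scipy.spatial.transform import Rotation as Ro
z=np.load("pose.npz");c,th=z["c"],float(z["th"])
cc=least_squares(lambda p:np.hypot(*(feet-p).T)-.16,[.144,0]).x
R=np.array([[np.cos(th),-np.sin(th)],[np.sin(th),np.cos(th)]])
C=R@cc+c; F=feet@R.T+c
ph=np.unwrap(np.arctan2(*(F-C).T[::-1])%(2*np.pi))
def at(s):  # point, tangent yaw at arc length s from hinge 1
    a=ph[0]+s/.16; 
    return C+.16*np.array([np.cos(a),np.sin(a)]), a+np.pi/2
def where():
    s=env.observe();p=s["position"];T=s["tool_rot"]
    a=np.arctan2(p[1]-C[1],p[0]-C[0])%(2*np.pi)
    yaw=np.arctan2(T[1,0],T[0,0])
    print("t",s["time_s"],"pos",p.round(4),"arc mm",((a-ph[0])*160).round(1),"radial err mm",((np.hypot(*(p[:2]-C))-.16)*1000).round(1),
     "yaw err deg",np.degrees((yaw-a-np.pi/2+np.pi)%(2*np.pi)-np.pi).round(2),"f",s["ft_force"].round(2),"q6",s["q"][5].round(1))
    return s
def to(P,yaw):
    s=env.observe();T=s["tool_rot"]
    G=np.array([[np.cos(yaw),np.sin(yaw),0],[np.sin(yaw),-np.cos(yaw),0],[0,0,-1]])
    print("target",P,np.degrees(yaw),"shift cm",(T.T@(P-s["position"])*100).round(2),"then turn",Ro.from_matrix(T.T@G).as_rotvec().round(3))
E
python3 - <<'E'
from plan import *
print(cc,((ph-ph[0])*160e0).round(1),np.degrees([at(0)[1],at(.16)[1]]))
where()
p,y=at(0);P=p-.036*np.array([np.cos(y),np.sin(y)])
to(np.r_[P,.30],y);to(np.r_[P,.216],y)
E
```

```text
[1.43941036e-01 4.70774583e-05] [  0.   31.7  64.   95.8 127.8 159.4 208. ] [217.81200909 275.10778861]
t 1.85 pos [0.517  0.0118 0.4044] arc mm 113.2 radial err mm 20.9 yaw err deg 37.23 f [-1.16 -0.17  0.43] q6 52.6
target [0.62449077 0.12372461 0.3       ] 217.8120090920939 shift cm [ -5.46 -14.53  10.43] then turn [ 1.000e-03 -0.000e+00  1.357e+00]
target [0.62449077 0.12372461 0.216     ] 217.8120090920939 shift cm [ -5.45 -14.54  18.83] then turn [ 1.000e-03 -0.000e+00  1.357e+00]
```

>>> step_arm:
  increments:
    - {"x": -0.5, "y": -1.4, "z": 1, "wx": 0, "wy": 0, "wz": 0, "gripper": 0}
    - {"x": -1, "y": -2.6, "z": 1.9, "wx": 0, "wy": 0, "wz": 0, "gripper": 0}
    - {"x": -1, "y": -2.6, "z": 1.9, "wx": 0, "wy": 0, "wz": 0, "gripper": 0}
    - {"x": -1, "y": -2.6, "z": 1.9, "wx": 0, "wy": 0, "wz": 0, "gripper": 0}
    - {"x": -1, "y": -2.6, "z": 1.9, "wx": 0, "wy": 0, "wz": 0, "gripper": 0}
    - {"x": -0.7, "y": -1.8, "z": 1.2, "wx": 0, "wy": 0, "wz": 0, "gripper": 0}
    - {"x": -0.26, "y": -0.93, "z": 0.6, "wx": 0, "wy": 0, "wz": 0, "gripper": 0}
    - {"x": 0, "y": 0, "z": 0, "wx": 0, "wy": 0, "wz": 0.077, "gripper": 0}
    - {"x": 0, "y": 0, "z": 0, "wx": 0, "wy": 0, "wz": 0.12, "gripper": 0}
    - {"x": 0, "y": 0, "z": 0, "wx": 0, "wy": 0, "wz": 0.12, "gripper": 0}
    - {"x": 0, "y": 0, "z": 0, "wx": 0, "wy": 0, "wz": 0.12, "gripper": 0}
    - {"x": 0, "y": 0, "z": 0, "wx": 0, "wy": 0, "wz": 0.12, "gripper": 0}
    - {"x": 0, "y": 0, "z": 0, "wx": 0, "wy": 0, "wz": 0.12, "gripper": 0}
    - {"x": 0, "y": 0, "z": 0, "wx": 0, "wy": 0, "wz": 0.12, "gripper": 0}
    - {"x": 0, "y": 0, "z": 0, "wx": 0, "wy": 0, "wz": 0.12, "gripper": 0}
    - {"x": 0, "y": 0, "z": 0, "wx": 0, "wy": 0, "wz": 0.12, "gripper": 0}
    - {"x": 0, "y": 0, "z": 0, "wx": 0, "wy": 0, "wz": 0.12, "gripper": 0}
    - {"x": 0, "y": 0, "z": 0, "wx": 0, "wy": 0, "wz": 0.12, "gripper": 0}
    - {"x": 0, "y": 0, "z": 0, "wx": 0, "wy": 0, "wz": 0.08, "gripper": 0}
    - {"x": 0, "y": 0, "z": 0, "wx": 0, "wy": 0, "wz": 0, "gripper": 0}

```text
time_s: 3.85
position: [0.6246, 0.1218, 0.3009]
tool_rot: [[-0.793, -0.61, 0.0], [-0.61, 0.793, -0.0], [-0.0, -0.0, -1.0]]
ft_force: [-0.2, 0.6, -0.3]
grip_width: 0.0
```

```bash
python3 - <<'E'
from plan import *
where()
p,y=at(0);P=p-.036*np.array([np.cos(y),np.sin(y)])
to(np.r_[P,.216],y)
d=env.get_image("wrist");im=d["color"].copy()
for h,col in((.025,(0,0,255)),(.052,(0,255,0))):
  for q in proj(d,np.c_[F,np.full(7,h)]): cv2.circle(im,tuple(q.round().astype(int)),2,col,-1)
cv2.imwrite("pics/w3.png",im)
E
```

```text
t 3.85 pos [0.6246 0.1218 0.3009] arc mm -34.7 radial err mm 2.2 yaw err deg 12.2 f [-0.17  0.61 -0.29] q6 142.8
target [0.62449077 0.12372461 0.216     ] 217.8120090920939 shift cm [-0.1   0.16  8.49] then turn [-0.     0.    -0.004]
```

View pics/w3.png

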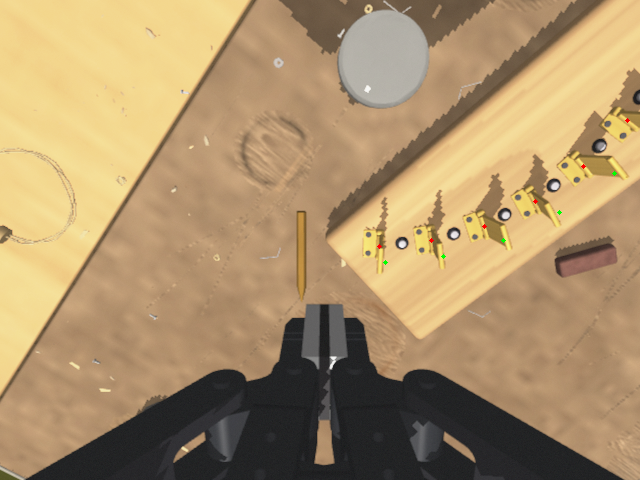

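Everything matches: keeper 1 stands just ahead of the closed tips. I'll descend and start the slow sweep.

>>> step_arm:
  increments:
    - {"x": -0.1, "y": 0.16, "z": 1.5, "wx": 0, "wy": 0, "wz": 0, "gripper": 0}
    - {"x": 0, "y": 0, "z": 2.5, "wx": 0, "wy": 0, "wz": 0, "gripper": 0}
    - {"x": 0, "y": 0, "z": 2.5, "wx": 0, "wy": 0, "wz": 0, "gripper": 0}
    - {"x": 0, "y": 0, "z": 1.5, "wx": 0, "wy": 0, "wz": 0, "gripper": 0}
    - {"x": 0, "y": 0, "z": 0.5, "wx": 0, "wy": 0, "wz": 0, "gripper": 0}
    - {"x": 0, "y": 0, "z": 0, "wx": 0, "wy": 0, "wz": 0, "gripper": 0}
    - {"x": 0.4, "y": 0, "z": 0, "wx": 0, "wy": 0, "wz": 0, "gripper": 0}
    - {"x": 0.4, "y": 0, "z": 0, "wx": 0, "wy": 0, "wz": 0, "gripper": 0}
    - {"x": 0.4, "y": 0, "z": 0, "wx": 0, "wy": 0, "wz": 0, "gripper": 0}
    - {"x": 0.4, "y": 0, "z": 0, "wx": 0, "wy": 0, "wz": 0, "gripper": 0}
    - {"x": 0.4, "y": 0, "z": 0, "wx": 0, "wy": 0, "wz": 0, "gripper": 0}
    - {"x": 0.4, "y": 0, "z": 0, "wx": 0, "wy": 0, "wz": 0, "gripper": 0}
    - {"x": 0.4, "y": 0, "z": 0, "wx": 0, "wy": 0, "wz": 0, "gripper": 0}
    - {"x": 0.4, "y": 0, "z": 0, "wx": 0, "wy": 0, "wz": 0, "gripper": 0}
    - {"x": 0.4, "y": 0, "z": 0, "wx": 0, "wy": 0, "wz": 0, "gripper": 0}
    - {"x": 0.4, "y": 0, "z": 0, "wx": 0, "wy": 0, "wz": -0.025, "gripper": 0}
    - {"x": 0.4, "y": 0, "z": 0, "wx": 0, "wy": 0, "wz": -0.025, "gripper": 0}
    - {"x": 0.4, "y": 0, "z": 0, "wx": 0, "wy": 0, "wz": -0.025, "gripper": 0}

```text
time_s: 5.7
position: [0.5864, 0.0948, 0.2157]
tool_rot: [[-0.742, -0.671, 0.0], [-0.671, 0.742, 0.0], [-0.0, -0.0, -1.0]]
ft_force: [1.0, 0.8, -1.0]
grip_width: 0.0003
```

```bash
python3 - <<'E'
from plan import *
where()
im=env.get_image("wrist")["color"]
cv2.imwrite("pics/w4.png",im)
E
```

```text
t 5.7 pos [0.5864 0.0948 0.2157] arc mm 11.8 radial err mm 1.0 yaw err deg 0.07 f [ 0.96  0.79 -0.96] q6 135.7
```

View pics/w4.png

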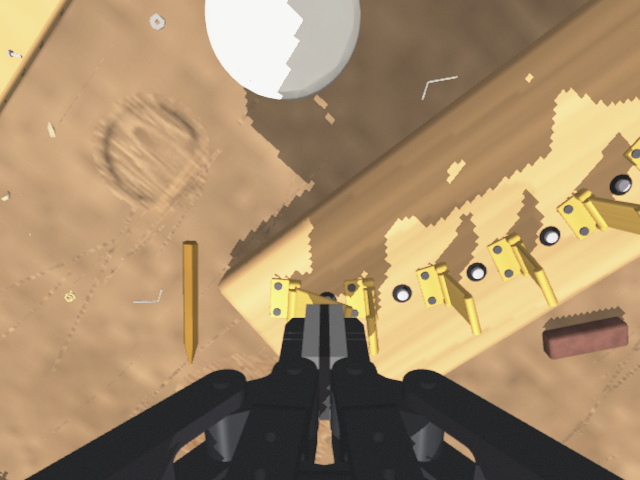

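Keeper 1 lies flat (hinge leaf at (280,298)), the tips are at keeper 2 (around (362,315)), and the tracking is within 1 mm. I'll continue along the arc.

>>> step_arm:
  increments:
    - {"x": 0.4, "y": 0, "z": 0, "wx": 0, "wy": 0, "wz": -0.025, "gripper": 0}
    - {"x": 0.4, "y": 0, "z": 0, "wx": 0, "wy": 0, "wz": -0.025, "gripper": 0}
    - {"x": 0.4, "y": 0, "z": 0, "wx": 0, "wy": 0, "wz": -0.025, "gripper": 0}
    - {"x": 0.4, "y": 0, "z": 0, "wx": 0, "wy": 0, "wz": -0.025, "gripper": 0}
    - {"x": 0.4, "y": 0, "z": 0, "wx": 0, "wy": 0, "wz": -0.025, "gripper": 0}
    - {"x": 0.4, "y": 0, "z": 0, "wx": 0, "wy": 0, "wz": -0.025, "gripper": 0}
    - {"x": 0.4, "y": 0, "z": 0, "wx": 0, "wy": 0, "wz": -0.025, "gripper": 0}
    - {"x": 0.4, "y": 0, "z": 0, "wx": 0, "wy": 0, "wz": -0.025, "gripper": 0}
    - {"x": 0.4, "y": 0, "z": 0, "wx": 0, "wy": 0, "wz": -0.025, "gripper": 0}
    - {"x": 0.4, "y": 0, "z": 0, "wx": 0, "wy": 0, "wz": -0.025, "gripper": 0}
    - {"x": 0.4, "y": 0, "z": 0, "wx": 0, "wy": 0, "wz": -0.025, "gripper": 0}
    - {"x": 0.4, "y": 0, "z": 0, "wx": 0, "wy": 0, "wz": -0.025, "gripper": 0}
    - {"x": 0.4, "y": 0, "z": 0, "wx": 0, "wy": 0, "wz": -0.025, "gripper": 0}
    - {"x": 0.4, "y": 0, "z": 0, "wx": 0, "wy": 0, "wz": -0.025, "gripper": 0}
    - {"x": 0.4, "y": 0, "z": 0, "wx": 0, "wy": 0, "wz": -0.025, "gripper": 0}
    - {"x": 0.4, "y": 0, "z": 0, "wx": 0, "wy": 0, "wz": -0.025, "gripper": 0}
    - {"x": 0.4, "y": 0, "z": 0, "wx": 0, "wy": 0, "wz": -0.025, "gripper": 0}
    - {"x": 0.4, "y": 0, "z": 0, "wx": 0, "wy": 0, "wz": -0.025, "gripper": 0}
    - {"x": 0.4, "y": 0, "z": 0, "wx": 0, "wy": 0, "wz": -0.025, "gripper": 0}
    - {"x": 0.4, "y": 0, "z": 0, "wx": 0, "wy": 0, "wz": -0.025, "gripper": 0}

```text
time_s: 7.75
position: [0.5417, 0.0295, 0.2158]
tool_rot: [[-0.33, -0.944, 0.0], [-0.944, 0.33, -0.0], [0.0, -0.0, -1.0]]
ft_force: [-0.1, -0.3, -0.0]
grip_width: -0.0001
```

```bash
python3 - <<'E'
from plan import *
where()
im=env.get_image("wrist")["color"]
cv2.imwrite("pics/w5.png",im)
E
```

```text
t 7.75 pos [0.5417 0.0295 0.2158] arc mm 91.1 radial err mm 1.8 yaw err deg 0.32 f [-0.12 -0.29 -0.03] q6 99.9
```

View pics/w5.png

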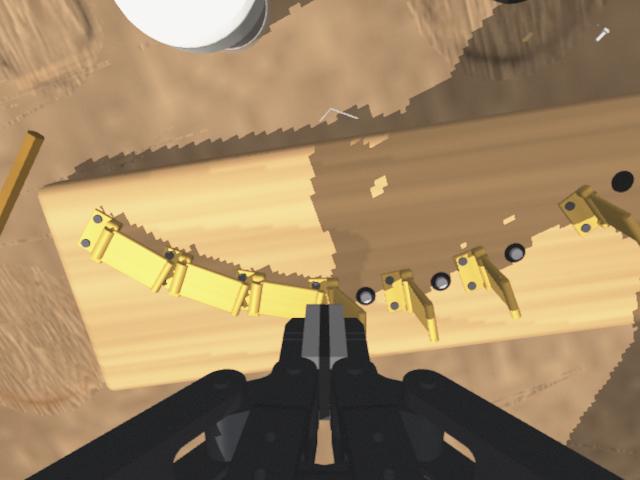

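Keepers 1–3 are flat, keeper 4 at (340,300) is being pushed, and 5–7 still stand. I'll finish the sweep, with a small inward correction, stopping at arc 171 mm. That is 37 mm short of hinge 7.

>>> step_arm:
  increments:
    - {"x": 0.4, "y": -0.1, "z": 0, "wx": 0, "wy": 0, "wz": -0.025, "gripper": 0}
    - {"x": 0.4, "y": -0.1, "z": 0, "wx": 0, "wy": 0, "wz": -0.025, "gripper": 0}
    - {"x": 0.4, "y": 0, "z": 0, "wx": 0, "wy": 0, "wz": -0.025, "gripper": 0}
    - {"x": 0.4, "y": 0, "z": 0, "wx": 0, "wy": 0, "wz": -0.025, "gripper": 0}
    - {"x": 0.4, "y": 0, "z": 0, "wx": 0, "wy": 0, "wz": -0.025, "gripper": 0}
    - {"x": 0.4, "y": 0, "z": 0, "wx": 0, "wy": 0, "wz": -0.025, "gripper": 0}
    - {"x": 0.4, "y": 0, "z": 0, "wx": 0, "wy": 0, "wz": -0.025, "gripper": 0}
    - {"x": 0.4, "y": 0, "z": 0, "wx": 0, "wy": 0, "wz": -0.025, "gripper": 0}
    - {"x": 0.4, "y": 0, "z": 0, "wx": 0, "wy": 0, "wz": -0.025, "gripper": 0}
    - {"x": 0.4, "y": 0, "z": 0, "wx": 0, "wy": 0, "wz": -0.025, "gripper": 0}
    - {"x": 0.4, "y": 0, "z": 0, "wx": 0, "wy": 0, "wz": -0.025, "gripper": 0}
    - {"x": 0.4, "y": 0, "z": 0, "wx": 0, "wy": 0, "wz": -0.025, "gripper": 0}
    - {"x": 0.4, "y": 0, "z": 0, "wx": 0, "wy": 0, "wz": -0.025, "gripper": 0}
    - {"x": 0.4, "y": 0, "z": 0, "wx": 0, "wy": 0, "wz": -0.025, "gripper": 0}
    - {"x": 0.4, "y": 0, "z": 0, "wx": 0, "wy": 0, "wz": -0.025, "gripper": 0}
    - {"x": 0.4, "y": 0, "z": 0, "wx": 0, "wy": 0, "wz": -0.025, "gripper": 0}
    - {"x": 0.4, "y": 0, "z": 0, "wx": 0, "wy": 0, "wz": -0.025, "gripper": 0}
    - {"x": 0.4, "y": 0, "z": 0, "wx": 0, "wy": 0, "wz": -0.025, "gripper": 0}
    - {"x": 0.3, "y": 0, "z": 0, "wx": 0, "wy": 0, "wz": -0.025, "gripper": 0}
    - {"x": 0, "y": 0, "z": 0, "wx": 0, "wy": 0, "wz": 0, "gripper": 0}

```text
time_s: 9.8
position: [0.5352, -0.045, 0.2158]
tool_rot: [[0.136, -0.991, 0.0], [-0.991, -0.136, -0.0], [0.0, -0.0, -1.0]]
ft_force: [-0.1, 0.4, 0.3]
grip_width: 0.0003
```

```bash
python3 - <<'E'
from plan import *
where()
im=env.get_image("wrist")["color"]
cv2.imwrite("pics/w6.png",im)
E
```

```text
t 9.8 pos [ 0.5352 -0.045   0.2158] arc mm 166.0 radial err mm 0.3 yaw err deg 0.58 f [-0.08  0.39  0.3 ] q6 64.7
```

View pics/w6.png

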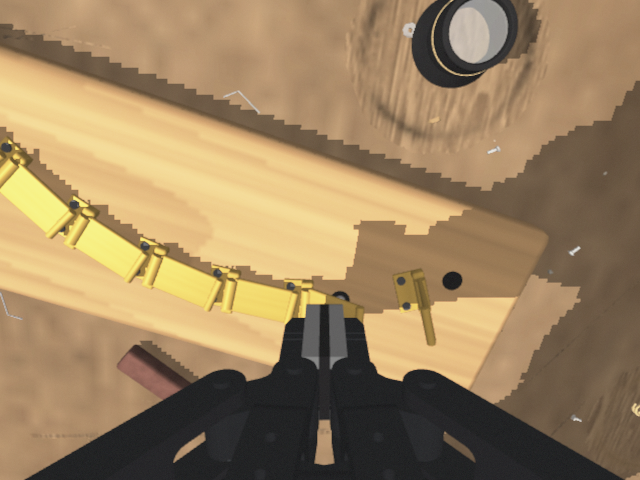

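Keepers 1–5 are flat and keeper 6, at (300–362, 308), looks down or nearly so. Keeper 7 stands at (425,310), about 20 mm clear of the finger. The sweep stopped at arc 166 mm, so I'll go 4 mm further and lift straight up.

>>> step_arm:
  increments:
    - {"x": 0.2, "y": 0, "z": 0, "wx": 0, "wy": 0, "wz": 0, "gripper": 0}
    - {"x": 0.2, "y": 0, "z": 0, "wx": 0, "wy": 0, "wz": 0, "gripper": 0}
    - {"x": 0, "y": 0, "z": 0, "wx": 0, "wy": 0, "wz": 0, "gripper": 0}
    - {"x": 0, "y": 0, "z": -0.5, "wx": 0, "wy": 0, "wz": 0, "gripper": 0}
    - {"x": 0, "y": 0, "z": -1.5, "wx": 0, "wy": 0, "wz": 0, "gripper": 0}
    - {"x": 0, "y": 0, "z": -2.5, "wx": 0, "wy": 0, "wz": 0, "gripper": 0}
    - {"x": 0, "y": 0, "z": -3, "wx": 0, "wy": 0, "wz": 0, "gripper": 0}
    - {"x": 0, "y": 0, "z": -3, "wx": 0, "wy": 0, "wz": 0, "gripper": 0}
    - {"x": 0, "y": 1.5, "z": -3, "wx": 0, "wy": 0, "wz": 0, "gripper": 0}
    - {"x": 0, "y": 3, "z": -2, "wx": 0, "wy": 0, "wz": 0, "gripper": 0}
    - {"x": 0, "y": 1.5, "z": -1, "wx": 0, "wy": 0, "wz": 0, "gripper": 0}
    - {"x": 0, "y": 0, "z": 0, "wx": 0, "wy": 0, "wz": 0, "gripper": 0}

```text
time_s: 11.05
position: [0.475, -0.0568, 0.3826]
tool_rot: [[0.136, -0.991, 0.003], [-0.991, -0.136, -0.001], [0.002, -0.003, -1.0]]
ft_force: [0.9, 1.0, -0.5]
grip_width: 0.0001
```

```bash
python3 - <<'E'
from plan import *
where()
d=env.get_image("wrist");im=d["color"].copy()
M=np.array([[49,131],[-49,131],[-49,-131],[49,-131]])/1000
q=proj(d,np.c_[M@R.T+c,np.full(4,.02)]);cv2.polylines(im,[q.round().astype(int)],True,(255,0,0),1)
cv2.imwrite("pics/w7.png",im)
E
```

```text
t 11.05 pos [ 0.475  -0.0568  0.3826] arc mm 169.0 radial err mm 61.5 yaw err deg -0.52 f [ 0.92  0.97 -0.47] q6 61.2
```

View pics/w7.png

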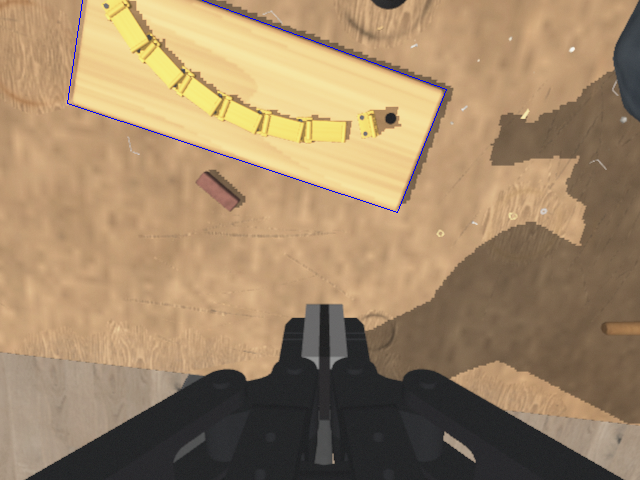

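Keepers 1–6 lie flat in a row ending at (347,131). Keeper 7 stands at (367,123) with its hole at (391,118) uncovered. The board's edges coincide with the outline measured before the sweep, and the slip stone, at (218,190), shows no sign of being touched.

```bash
python3 -c "
from rig import env
env.close_job()"
```

```text
the job is handed in; nothing more can be done
```

I ran the closed fingertips along the curved row of keepers at about 40 mm/s, from keeper 1 to about 10 mm past hinge 6. I then lifted straight up, moved away and handed the job in at about 11 s of the 40 s allowed.

- **Keepers:** the last wrist picture showed keepers 1–6 flat and keeper 7 still standing, with its hole uncovered. The pictures taken during the sweep showed them folding in order.
- **Rack:** its edges lined up with the outline measured before the sweep. The wrist force readings after each move stayed within about 2 N, which is close to sensor noise.
- **Things around the rack:** the jar, loupe and slip stone showed no sign of being touched where the wrist pictures caught them. I did not measure their positions before and after. The steel block, cutters, burnisher and dial holder were away from the arm's path, and I did not check them again afterwards.
- **Disagreements:** the first rack position from the top camera was about 6 mm and 1° off the closer wrist view. I used the wrist view, which measured the board 2–4 mm small. The sweep stopped about 5 mm short of the planned end, so I went 4 mm further before lifting.

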